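Count the next print and hold the placement gauge at its mark

TASK

Log the next shirt on the bench tally counter: swing its sprung lever all the way to the stop and let it spring back. Then take the placement gauge by its black grip, squeezing in the lock button on the grip's side, and draw the telescoping arm out until the front edge of its stop blade stands level with the line of the marker clip on the scale; the arm is sprung, so finish holding the squeezed grip there, and leave the marker clip and the other things on the bench where they are.

Things in the scene. Friction and masses are not known exactly. Their poses are not given: they have to be found in the camera images.
- grip (a point): grip point of the black grip (54 mm long along the arm, 36 wide, 30 to 85 mm above the bench), 60 mm above the bench, on the squeezed grip's mid-line. x: direction of extension; y: across, towards button and scale; z up. Take it from above, fingers on its +y and -y sides: 44 mm over grip and button, 38 mm squeezed. The arm has a sprung side play of 4 mm either way.
- button_face (a point): centre of the outer face of the lock button, a grey pad 36 mm long and 40 mm high on the +y side of the grip, 8 mm proud; axes as the grip's. It goes in (-y) by up to 6 mm against a spring of 1.5 N rising to 4.5 N. At rest it locks the arm in the retracted position; pressed in by more than about 3 mm it frees the arm.
- lock_button (a joint): how far the lock button is pressed in, m: 0 out, 0.006 fully in
- gauge_arm (a joint): extension of the telescoping arm, m: 0 retracted (locked, as at the start) to 0.20. A spring draws it back with 3 N when retracted rising to 6 N when fully out, so that it returns when let go.
- stop_edge (a point): middle of the part of the stop blade's front edge that lies over the scale. The blade is a thin bar on the arm's front end, 28 to 38 mm above the bench; its front edge lies 33 mm ahead (+x) of the grip point and moves with the grip. Axes as the grip's.
- marker_line (a point): middle of the white line on the marker clip, a black clip 16 x 40 mm set somewhere along the steel scale; 22 mm above the bench (26 mm at its small screw). x as the grip's x. The arm must come out by the distance along x from stop_edge to this line (60 to 160 mm). The blade passes over the clip without touching it.
- gauge_head: the grip with its stop blade and button (the arm's outer end); axes as the grip's; origin at bench level, 45 mm behind the grip point. From 27 mm ahead of the grip point stands the blade's holder, 40 mm wide, its top 75 mm above the bench.
- gauge: the gauge's aluminium base plate, fixed to the bench, 550 x 150 x 10 mm, with the scale on it (top 13 mm above the bench); origin on the bench under the tube's mouth, x in the direction of extension. The outer tube and its clamps lie behind the mouth (-x), 62 mm wide, 72 mm high at most.
- counter: the tally counter: a grey box 75 x 65 x 48 mm on a 100 x 85 mm foot, fixed to the bench, with a display window and a lever on top; origin at the centre of its underside, z up
- counter_lever (a joint): angle of the counter's lever, rad: 0 at rest, 1.1 at the stop; it turns counter-clockwise seen from above about a vertical axis. A spring pulls it back (1 N at the knob at rest, 2.1 N at the stop).
- lever_pivot (a point): the point on the lever's vertical axis at the knob's mid height, 74 mm above the bench (the boss itself ends 59 mm above the bench)
- lever_knob (a point): the middle of the upright black knob at the end of the lever, 60 mm from the lever's axis; the knob is a pin 14 mm across, its top 88 mm above the bench, and above the counter's box (top at 48 mm) there is nothing beside it but the lever's own 8 mm bar, which lies 50 to 58 mm above the bench
- tape_roll: a white roll of tape lying flat, 92 mm across and 24 mm high, beside the counter; not to be moved. Origin at its underside.
- squeegee: a wooden printing squeegee lying flat, 220 x 105 x 24 mm, beside the gauge's plate; not to be moved. Origin at its underside.
- weight: a turned steel weight with a small neck, 54 mm across and 60 mm high, beside the gauge's plate; not to be moved. Origin at its underside.
- ink_knife: an ink spatula lying on the bench; not to be moved. Origin at its underside.
- ink_jar: a closed jar, 76 mm across and 85 mm high; not to be moved. Origin at its underside.
- cup: a white cup, 76 mm across and 90 mm high; not to be moved. Origin at its underside.
- carton: a cardboard box 80 x 100 x 60 mm; not to be moved. Origin at its underside.
Mind the look-alikes: they are no part of the job. What is shaped like the counter but green is not meant.

How it is judged (in metres and radians):
On the way, in this order (a step that is already met when the one before it is completed fails the run):
1. the counter's lever is swung to its stop (value of joint counter_lever above 1 rad), for 0.05 s.
2. the lever has sprung back to rest (value of joint counter_lever below 0.1 rad), for 0.2 s.
3. with the lock button squeezed in, the arm comes out (value of joint lock_button above 0.002 m and value of joint gauge_arm above 0.02 m), for 0.1 s.
At the end, for the whole second after the job is handed in: the blade's front edge is within 4 mm of the marker clip's line along the scale and still (below 10 mm/s), the fingers hold the grip with the button squeezed in (contact force above 2 N, button in by more than 2 mm), and the counter's lever is back at rest (below 0.1 rad) (x of stop_edge in the frame of marker_line between -0.004 and 0.004 m and contact force between the fingers and gauge_head above 2 N and value of joint lock_button above 0.002 m and velocity of joint gauge_arm between -0.01 and 0.01 m/s and value of joint counter_lever below 0.1 rad); the arm keeps its last pose, push and grip.
It fails at once if the marker clip is shifted by more than 3 mm (distance of marker_line from where it was at the start of the episode above 0.003 m).
It fails at once if another thing on the bench is moved by more than 20 mm (distance of any of tape_roll, squeegee, weight, ink_knife, ink_jar, cup, carton from where it was at the start of the episode above 0.02 m).
It also fails if it takes over 58 s, if anything falls off the work surface, if the arm or the gripper's body presses on something with over 40 N, if the wrist force passes 120 N, or if a joint passes its speed limit or range.

ROBOT

A 6-joint arm with a two-finger parallel gripper is mounted at the origin on the work surface. World frame = base frame: x ahead of the robot, y to its left, z up, the work surface at z = 0. Lengths are in m, angles in degrees, forces in N, time in s.
With the tool pointing down it reaches from about 0.35 to 0.875 m from the base axis. Payload 4.2 kg.
Tool frame: the origin (TCP) lies midway between the tips of the shut fingers; the grasp point (between the pads) lies 19 mm behind it; z points along the fingers, y is the direction in which the jaws open and shut (so a half turn about z gives the same grasp; the last joint's range is limited). The gripper opens to 87 mm and grips with 3 to 60 N. Pads are 19 mm wide; open, the fingers measure 117 mm over their backs; the gripper's body (75 mm by 190 mm) begins 51 mm behind the grasp point.
Start: joints at [-57.605, 22.042, 0.453, 0, -68.411, -14.817], TCP at [0.189, -0.596, 0.223] pointing down, gripper open.
Joint ranges: [-179.83, 179.83], [-69.29, 118.12], [-61.27, 80.66], [-181.25, 117.63], [-171.15, -9.14], [-177.46, 177.46]. Speed limits (degrees/s): [159.86, 159.86, 180, 180, 180, 180].

INTERFACE

Orientations are given as a 3x3 rotation matrix whose columns are the frame's x, y, z axes.
In Python, from station import sense, capture, finish_job gives the robot as it stands. The module is installed in compiled form; this text tells all that it offers.
- The arm moves only by the shell command python3 -m jog 'ROWS' [OPENING]. ROWS is JSON, a list of rows, each a list of 6 numbers: the shift along the tool's x, y, z in cm, then the turn, a rotation vector about the tool's x, y, z in degrees. In form: [[dx, dy, dz, wx, wy, wz], ...]. A call has exactly 5 rows; each row shifts and turns the commanded pose from where the row before left it, along the tool's axes as they then stand; what a row does not reach is not made up. A row lasts 1/12 s, in which the tool goes at most 41.7 mm and 7.16 degrees, less where a joint would pass 70% of its speed; a pose out of reach is approached as far as the arm can. A call is refused whole if a number of a shift passes 4.17 or a number of a turn 7.16, either way. A call with a gripper value outside its range is refused whole. OPENING is the finger opening in cm, from 0 to 8.7, set as the call begins (- or left out, the last holds). The fingers move at their own pace and stop on an object; the grip force is fixed at half the most. Time passes only in rows, so rows that do not move let the fingers close, or fill a call up. It gives the time, the measured TCP pose, the force and the opening at its end, in the units of the state.
- sense(): the state, without advancing time (a new reading comes with each control period).
- capture(name): name is "side" or "top"; returns a dict with "frame" (420x560x3 uint8, red, green, blue), "fx", "fy", "cx", "cy" (pixels), "dist" ([k1, k2, p1, p2, k3] as OpenCV has them; the pictures are not rectified), "world_to_cam" (4x4, takes a point from world to camera coordinates). Camera axes: x right, y up, looking along -z (the intrinsics and any distortion apply to the point x, -y, -z); pixel columns grow to the right and rows downward; lengths in m; the calibration is good to about 2 mm. A picture is of the moment at which its call begins. There is no depth.
- finish_job(): hands the job in, once; it reports no verdict.
The state is a dict: "time_s": time; "joints": joint angles; "joint_velocities": joint speeds; "effort": joint torques, N m; "tcp_pos": TCP position; "ee_rot": TCP orientation; "wrist_force": force on the tool from outside, world axes, zero at the start; "moment": the same for the moment, N m; "gripper_width": opening from 0.0 (shut) to 1.0 (fully open).
Only numpy, scipy, OpenCV 4.12 (cv2) and the standard library are available. Lean on these libraries where they do the work, as an engineer would, in place of code of your own. Each camera call takes 0.05 s, during which the arm holds its last target.

## Working session

There is one attempt and no reset: what is moved stays moved. The work goes in short steps, Python scripts to look and compute and a shell command to move; the robot and the scene stay as the last step left them, time stands still between calls to the robot, and variables do not carry over. Pictures are saved under pics/ and viewed, and the job is handed in when it is done.

```bash
mkdir -p pics; cat > h.py <<'E'
import numpy as np, cv2
from station import sense, capture
def save(c,name): cv2.imwrite('pics/'+name, c['frame'][:,:,::-1])
def K(c): return np.array([[c['fx'],0,c['cx']],[0,c['fy'],c['cy']],[0,0,1.]])
def ray(c,u,v):
    p=cv2.undistortPoints(np.array([[[u,v]]],float),K(c),np.array(c['dist'],float))[0,0]
    T=np.array(c['world_to_cam']); R=T[:3,:3]; o=-R.T@T[:3,3]
    return o, R.T@np.array([p[0],-p[1],-1.])
def onz(c,u,v,z):
    o,d=ray(c,u,v); return o+d*(z-o[2])/d[2]
def proj(c,P):
    T=np.array(c['world_to_cam']); q=T[:3,:3]@np.array(P,float)+T[:3,3]
    q=np.array([q[0],-q[1],-q[2]])
    return cv2.projectPoints(q.reshape(1,1,3),np.zeros(3),np.zeros(3),K(c),np.array(c['dist'],float))[0][0,0]
E
python3 - <<'E'
from h import *
import pickle
s=sense(); print(s['time_s'],s['tcp_pos'],s['ee_rot'],s['gripper_width'])
for n in('top','side'):
    c=capture(n); save(c,n+'0.png'); pickle.dump(c,open(n+'0.pkl','wb'))
    T=np.array(c['world_to_cam']); print(n,-T[:3,:3].T@T[:3,3],c['fx'],c['dist'])
E
```

```text
0.0 [ 0.18858547 -0.59523319  0.22143898] [[-9.53366647e-01 -3.01813588e-01 -7.71440151e-04]
 [-3.01814555e-01  9.53364374e-01  2.08419085e-03]
 [ 1.06426438e-04  2.21982991e-03 -9.99997531e-01]] 0.9989107106734869
top [ 0.48986602 -0.04759605  1.15498957] 396.67198661434855 [-0.02791135  0.          0.          0.          0.        ]
side [-0.04341038  0.53901563  0.81981714] 421.0012713452354 [-0.00872719  0.          0.          0.          0.        ]
```

View pics/top0.png

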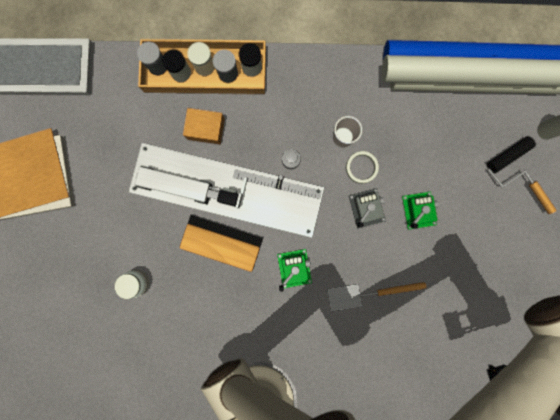

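View pics/side0.png

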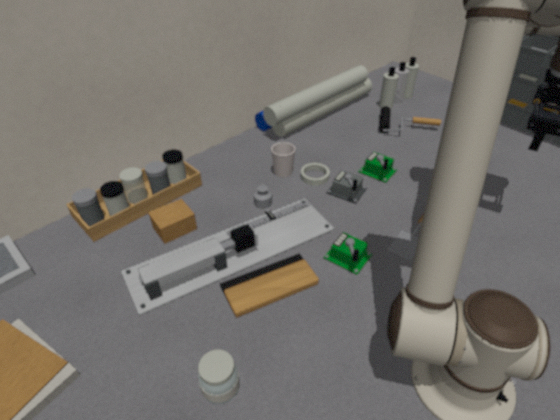

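The top view shows the grey counter near (368,207), with green look-alikes at (421,211) and (294,269). The gauge runs from (135,175) to (320,215), with its black grip near (228,197) and the marker clip near (280,183). I'll enlarge these areas.

```bash
python3 - <<'E'
import pickle
from h import *
c=pickle.load(open('top0.pkl','rb'));f=c['frame'][:,:,::-1]
a=cv2.resize(f[150:245,190:335],None,fx=5.5,fy=5.5,interpolation=cv2.INTER_CUBIC); cv2.imwrite('pics/tg.png',a)
a=cv2.resize(f[180:240,340:400],None,fx=10,fy=10,interpolation=cv2.INTER_CUBIC); cv2.imwrite('pics/tc.png',a)
c=pickle.load(open('side0.pkl','rb'));f=c['frame'][:,:,::-1]
a=cv2.resize(f[190:290,200:340],None,fx=5.5,fy=5.5,interpolation=cv2.INTER_CUBIC); cv2.imwrite('pics/sg.png',a)
a=cv2.resize(f[155:215,315:375],None,fx=10,fy=10,interpolation=cv2.INTER_CUBIC); cv2.imwrite('pics/sc.png',a)
E
```

```text
(no output)
```

View pics/tg.png

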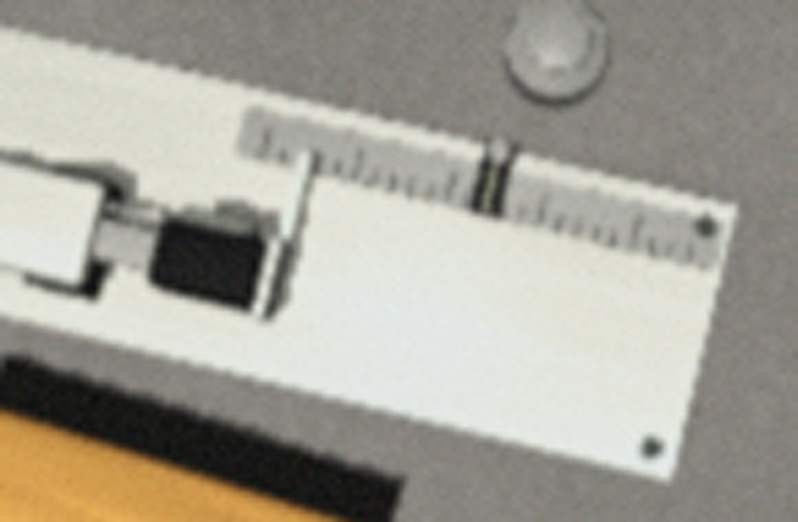

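View pics/tc.png

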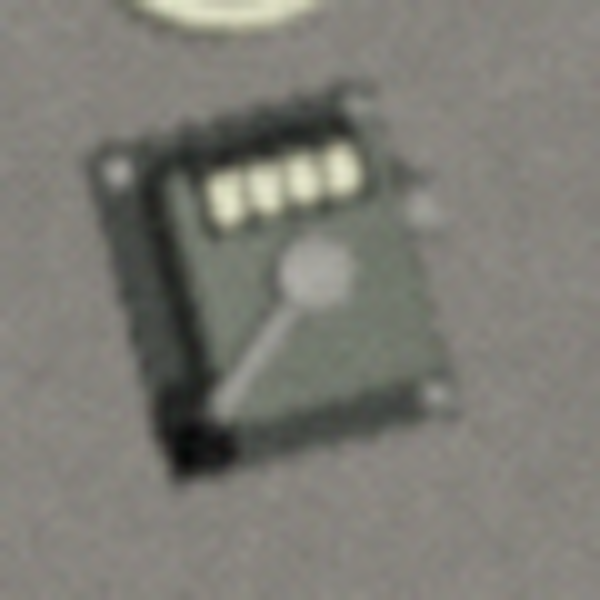

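View pics/sg.png

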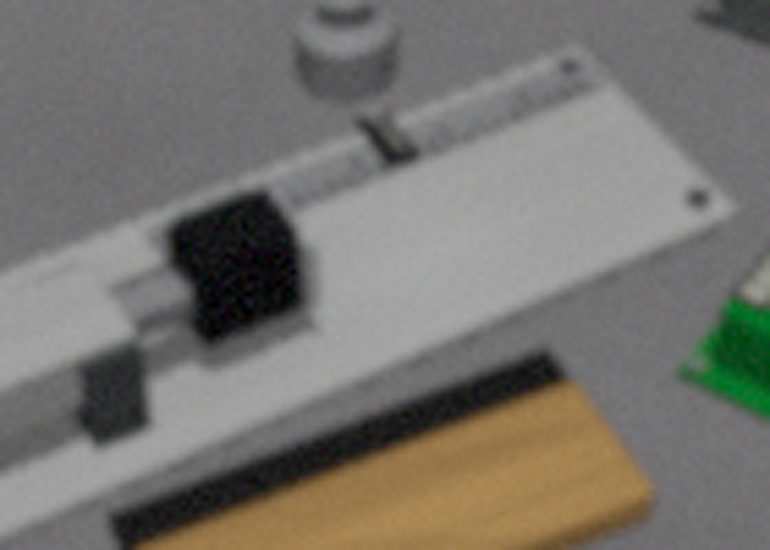

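View pics/sc.png

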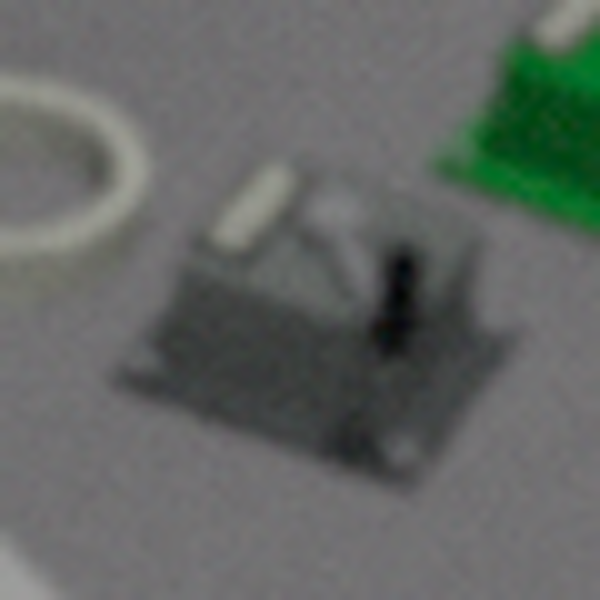

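The enlarged top view shows the grip top centred at about (209,264) in the crop. The blade's front edge runs from (316,155) to (295,235), and the marker line is at about (490,185). On the counter the lever boss is at (316,272) and the knob at about (205,445); the side crop has the knob from (405,250) to (390,350).

```bash
cat > m.py <<'E'
import pickle
from h import *
t=pickle.load(open('top0.pkl','rb'));s=pickle.load(open('side0.pkl','rb'))
def cr(x,y,s,x0,y0): return ((x+.5)/s-.5+x0,(y+.5)/s-.5+y0)
tg=lambda x,y:cr(x,y,5.5,190,150); tc=lambda x,y:cr(x,y,10,340,180)
sg=lambda x,y:cr(x,y,5.5,200,190); sc=lambda x,y:cr(x,y,10,315,155)
np.set_printoptions(precision=4,suppress=True)
if __name__=='__main__':
    # plate corners by mask
    g=cv2.cvtColor(t['frame'],cv2.COLOR_RGB2GRAY); m=(g>185).astype(np.uint8)
    m=cv2.morphologyEx(m,cv2.MORPH_CLOSE,np.ones((9,9)))
    n,l,st,ce=cv2.connectedComponentsWithStats(m); i=l[225,270]
    cn=max(cv2.findContours((l==i).astype(np.uint8),0,1)[0],key=cv2.contourArea)
    W=np.array([onz(t,*p[0],0.010)[:2] for p in cn],np.float32)
    r=cv2.minAreaRect(W); print('plate',r, cv2.boxPoints(r))
    a=onz(t,*tg(0,27),.010);b=onz(t,*tg(736,205),.010);print('top edge',a,b,np.degrees(np.arctan2(*(b-a)[[1,0]])))
    a2=onz(t,*tg(672,480),.010);a1=onz(t,*tg(0,318),.010);print('bot edge',a1,a2,np.degrees(np.arctan2(*(a2-a1)[[1,0]])))
    print('end', b-a2, np.linalg.norm(b-a2))
    for p in [(168,222),(265,238),(250,308),(152,290)]: print('grip corner',onz(t,*tg(*p),.085))
    for p in [(316,155),(295,235)]: print('blade',onz(t,*tg(*p),.038))
    for p in [(497,152),(486,210),(490,185)]: print('marker',onz(t,*tg(*p),.022))
    print('marker side',onz(s,*sg(392,138),.022))
    print('pivot',onz(t,*tc(316,272),.059), onz(s,*sc(335,208),.059))
    print('knob top: side',onz(s,*sc(405,250),.088), 'top view',onz(t,*tc(205,445),.08))
    print('knob base: side',onz(s,*sc(390,345),.05))
E
python3 m.py
```

```text
plate ((0.6045587658882141, 0.10426300764083862), (0.547357976436615, 0.14834627509117126), 77.22696685791016) [[ 0.4717 -0.1462]
 [ 0.6164 -0.179 ]
 [ 0.7374  0.3548]
 [ 0.5927  0.3876]]
top edge [0.7044 0.2127 0.01  ] [ 0.617  -0.1786  0.01  ] -102.59240202883994
bot edge [0.5499 0.2079 0.01  ] [ 0.4717 -0.1471  0.01  ] -102.41712156347916
end [ 0.1453 -0.0316  0.    ] 0.14867541523946157
grip corner [0.5949 0.1096 0.085 ]
grip corner [0.5879 0.0616 0.085 ]
grip corner [0.5532 0.0681 0.085 ]
grip corner [0.5612 0.1166 0.085 ]
blade [0.6356 0.0411 0.038 ]
blade [0.594 0.051 0.038]
marker [ 0.6411 -0.0521  0.022 ]
marker [ 0.6105 -0.0469  0.022 ]
marker [ 0.6237 -0.0488  0.022 ]
marker side [ 0.6212 -0.0449  0.022 ]
pivot [ 0.5589 -0.3061  0.059 ] [ 0.5598 -0.3042  0.059 ]
knob top: side [ 0.5102 -0.271   0.088 ] top view [ 0.51   -0.2714  0.08  ]
knob base: side [ 0.5129 -0.2743  0.05  ]
```

The geometry agrees with itself:

| Quantity | Value |
|---|---|
| Gauge x direction | about -102.6° |
| Grip | (0.574, 0.089) |
| Blade edge to grip | 33 mm |
| Draw needed | about 91 mm |
| Lever pivot | (0.559, -0.305) |
| Knob | (0.511, -0.272) |

I'll push the knob towards -y with the fingers closed, after first turning the tool 21°.

```bash
python3 -m jog '[[0,0,0,0,0,7],[0,0,0,0,0,7],[0,0,0,0,0,7],[-2,3,0,0,0,0],[-3,3.5,0,0,0,0]]' 0; cat > to.py <<'E'
import sys; from h import *
s=sense(); P=np.array(s['tcp_pos']); R=np.array(s['ee_rot']); np.set_printoptions(precision=4,suppress=True)
print('t',s['time_s'],'tcp',P,'yaw y',np.degrees(np.arctan2(R[1,1],R[0,1])),'z',R[:,2],'F',s['wrist_force'],'w',s['gripper_width'],'j',np.round(s['joints'],1))
if len(sys.argv)>3: print('delta cm tool',100*R.T@(np.array([float(a) for a in sys.argv[1:4]])-P))
E
python3 to.py 0.508 -0.232 0.15
```

```text
time_s: 0.52
tcp_pos: [0.2382, -0.537, 0.2213]
ee_rot: [[-0.998, 0.065, -0.001], [0.065, 0.998, 0.002], [0.001, 0.002, -1.0]]
wrist_force: [0.9, -0.2, -0.6]
gripper_width: 0.707
t 0.5167 tcp [ 0.2382 -0.537   0.2213] yaw y 86.29473213323865 z [-0.0013  0.0017 -1.    ] F [ 0.8949 -0.1747 -0.6443] w 0.7071874557882801 j [-50.3  18.5  -5.1  -0.  -66.6 -43.4]
delta cm tool [-24.967   32.1653   7.1431]
```

```bash
python3 -m jog '[[-2.5,3.2,0,0,0,0],[-2.5,3.2,0,0,0,0],[-2.5,3.2,0,0,0,0],[-2.5,3.2,0,0,0,0],[-2.5,3.2,0,0,0,0]]' 0
python3 -m jog '[[-2.5,3.2,0,0,0,0],[-2.5,3.2,1,0,0,0],[-2.5,3.2,2,0,0,0],[-2.5,3.2,2,0,0,0],[-2.1,3.0,2,0,0,0]]'
python3 -m jog '[[0,0,0,0,0,0],[0,0,0,0,0,0],[0,0,0,0,0,0],[0,0,0,0,0,0],[0,0,0,0,0,0]]'
python3 to.py 0.508 -0.232 0.066; python3 - <<'E'
from h import *
c=capture('side');save(c,'s1.png');c=capture('top');save(c,'t1.png')
f=c['frame'][150:270,300:440,::-1];cv2.imwrite('pics/t1c.png',cv2.resize(f,None,fx=5,fy=5,interpolation=2))
E
```

```text
time_s: 0.93
tcp_pos: [0.3745, -0.383, 0.2223]
ee_rot: [[-0.998, 0.06, -0.0], [0.06, 0.998, 0.0], [0.0, 0.0, -1.0]]
wrist_force: [0.7, -0.1, 0.2]
gripper_width: 0.328
time_s: 1.35
tcp_pos: [0.5008, -0.2377, 0.1553]
ee_rot: [[-0.998, 0.059, 0.001], [0.059, 0.998, -0.0], [-0.001, -0.0, -1.0]]
wrist_force: [0.3, -0.0, 0.2]
gripper_width: 0.022
time_s: 1.77
tcp_pos: [0.4993, -0.2403, 0.1566]
ee_rot: [[-0.998, 0.061, 0.001], [0.061, 0.998, -0.0], [-0.001, -0.0, -1.0]]
wrist_force: [-0.4, 0.0, 1.5]
gripper_width: -0.0
t 1.7667 tcp [ 0.4993 -0.2403  0.1566] yaw y 86.47995735052919 z [ 0.0014 -0.0003 -1.    ] F [-0.4365  0.0375  1.4876] w -4.3400959721389136e-05 j [ -8.9  18.5 -15.1   0.  -56.3 -84.6]
delta cm tool [-0.8031  0.8875  9.0613]
```

View pics/t1c.png

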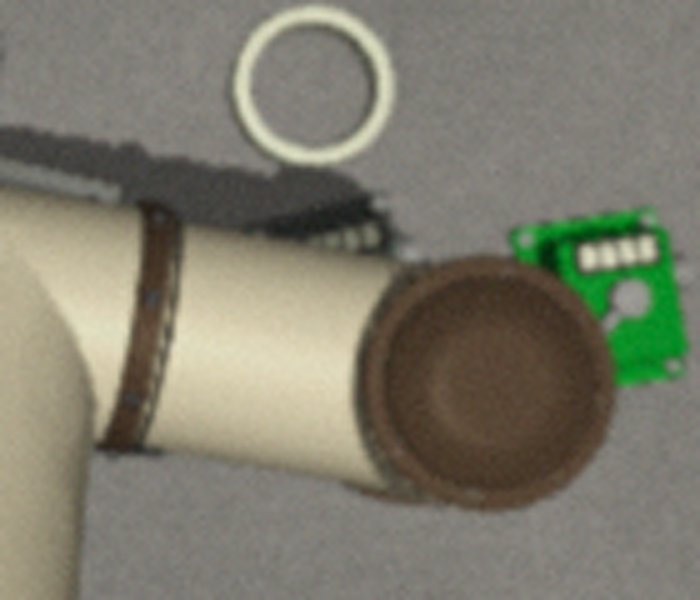

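View pics/s1.png

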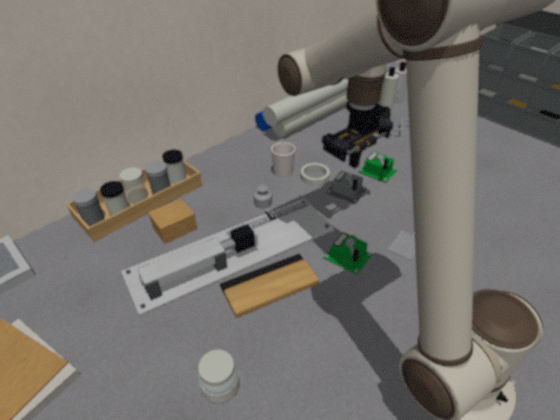

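The top view has the wrist over the counter. The side view shows the shut fingers at about (355,160), above the grey counter at (347,185). I'll check the projected TCP before going down.

```bash
python3 - <<'E'
from h import *
c=capture('side'); print(proj(c,sense()['tcp_pos'])); print(proj(c,[.511,-.2715,.088]),proj(c,[.508,-.232,.066]))
f=c['frame'][110:215,300:420,::-1];cv2.imwrite('pics/s1c.png',cv2.resize(f,None,fx=5,fy=5,interpolation=2))
E
```

```text
[353.75960137 165.87310485]
[354.92043825 179.35165946] [346.02765459 191.86350993]
```

View pics/s1c.png

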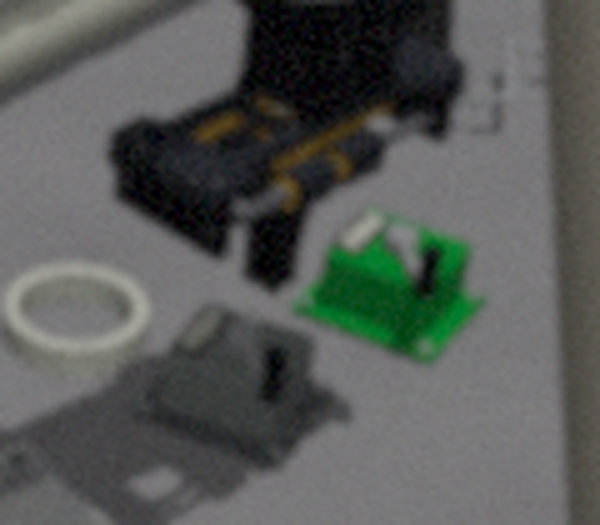

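The fingertip sits where the projection puts it. Going down beside the knob on its +y side.

```bash
python3 -m jog '[[-0.8,1.2,2.5,0,0,0],[0,0,3,0,0,0],[0,0,2.5,0,0,0],[0,0,1,0,0,0],[0,0,0,0,0,0]]' 
python3 -m jog '[[0,0,0,0,0,0],[0,-1,0,0,0,0],[0,-1,0,0,0,0],[0,-1,0,0,0,0],[0,0,0,0,0,0]]'
python3 to.py 0.506 -0.315 0.066
```

```text
time_s: 2.33
tcp_pos: [0.5064, -0.2279, 0.0636]
ee_rot: [[-0.998, 0.061, -0.005], [0.061, 0.998, 0.001], [0.005, 0.001, -1.0]]
wrist_force: [0.5, 0.0, 0.3]
gripper_width: 0.005
time_s: 2.75
tcp_pos: [0.5068, -0.2598, 0.0668]
ee_rot: [[-0.998, 0.062, 0.002], [0.062, 0.998, -0.0], [-0.002, -0.0, -1.0]]
wrist_force: [0.6, 1.0, 2.1]
gripper_width: 0.003
t 2.75 tcp [ 0.5068 -0.2598  0.0668] yaw y 86.44909451004155 z [ 0.002  -0.0005 -1.    ] F [0.5703 1.0229 2.0669] w 0.0030062151398204 j [-10.8  25.8 -18.8   0.  -45.3 -82.7]
delta cm tool [-0.2634 -5.5173  0.0793]
```

```bash
python3 -m jog '[[0,-1,0,0,0,0],[0,-1,0,0,0,0],[0,-1,0,0,0,0],[0,-1,0,0,0,0],[0,0,0,0,0,0]]'
python3 -m jog '[[0,-0.5,0,0,0,0],[0,-0.3,0,0,0,0],[0,-0.3,0,0,0,0],[0,0,0,0,0,0],[0,0,0,0,0,0]]'
python3 - <<'E'
from h import *
c=capture('side');save(c,'s2.png')
f=c['frame'][130:220,310:410,::-1];cv2.imwrite('pics/s2c.png',cv2.resize(f,None,fx=6,fy=6,interpolation=2))
E
```

```text
time_s: 3.17
tcp_pos: [0.5043, -0.2997, 0.0658]
ee_rot: [[-0.998, 0.061, 0.001], [0.061, 0.998, -0.001], [-0.001, -0.001, -1.0]]
wrist_force: [-0.8, 1.2, 0.5]
gripper_width: 0.004
time_s: 3.58
tcp_pos: [0.5042, -0.3087, 0.066]
ee_rot: [[-0.998, 0.059, 0.001], [0.059, 0.998, -0.0], [-0.001, -0.0, -1.0]]
wrist_force: [1.2, 2.5, 0.2]
gripper_width: 0.007
```

View pics/s2c.png

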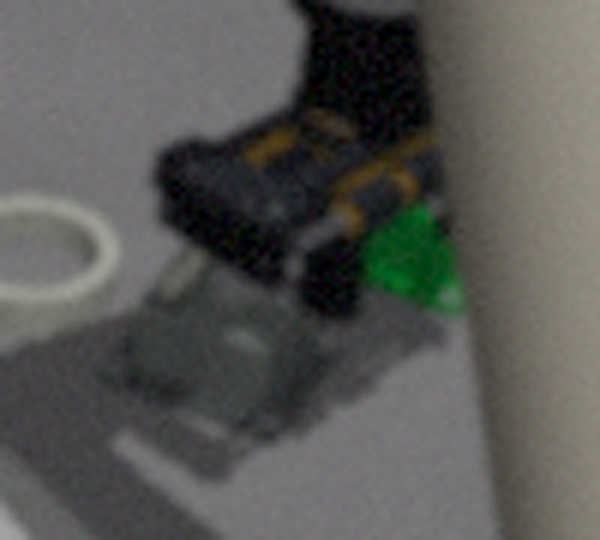

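The finger hides the knob. The force (2.5 N) matches the lever spring near its end, so I'll press on until the stop shows in the force.

```bash
python3 -m jog '[[0,-0.2,0,0,0,0],[0,-0.2,0,0,0,0],[0,0,0,0,0,0],[0,0,0,0,0,0],[0,0,0,0,0,0]]'
python3 -m jog '[[0,-0.2,0,0,0,0],[0,-0.2,0,0,0,0],[0,0,0,0,0,0],[0,0,0,0,0,0],[0,0,0,0,0,0]]'

```

```text
time_s: 4.05
tcp_pos: [0.5035, -0.3127, 0.066]
ee_rot: [[-0.998, 0.06, 0.001], [0.06, 0.998, -0.0], [-0.001, -0.0, -1.0]]
wrist_force: [2.1, 2.9, 0.8]
gripper_width: 0.007
time_s: 4.47
tcp_pos: [0.503, -0.3167, 0.0658]
ee_rot: [[-0.998, 0.06, 0.0], [0.06, 0.998, 0.0], [-0.0, 0.0, -1.0]]
wrist_force: [2.9, 3.2, 1.3]
gripper_width: 0.002
```

```bash
python3 -m jog '[[0,-0.2,0,0,0,0],[0,-0.1,0,0,0,0],[0,0,0,0,0,0],[0,0,0,0,0,0],[0,0,0,0,0,0]]'
python3 -m jog '[[0,-0.2,0,0,0,0],[0,-0.1,0,0,0,0],[0,0,0,0,0,0],[0,0,0,0,0,0],[0,0,0,0,0,0]]'

```

```text
time_s: 4.88
tcp_pos: [0.5029, -0.3174, 0.0657]
ee_rot: [[-0.998, 0.06, -0.0], [0.06, 0.998, 0.003], [0.0, 0.003, -1.0]]
wrist_force: [4.0, 12.1, 2.9]
gripper_width: 0.002
time_s: 5.3
tcp_pos: [0.5029, -0.3178, 0.0656]
ee_rot: [[-0.998, 0.06, -0.001], [0.06, 0.998, 0.006], [0.001, 0.006, -1.0]]
wrist_force: [5.3, 21.9, 4.7]
gripper_width: 0.006
```

The TCP has halted while the force climbs from 3 to 22 N, so the lever is at its stop. Backing off to let it spring back.

```bash
python3 -m jog '[[0,1.5,0,0,0,0],[0,2,0,0,0,0],[0,2,0,0,0,0],[0,2,0,0,0,0],[0,2,0,0,0,0]]'
python3 -m jog '[[0,0,-2,0,0,0],[0,0,-4,0,0,0],[0,0,-4,0,0,0],[0,0,-1.5,0,0,0],[0,0,0,0,0,0]]'
python3 - <<'E'
from h import *
c=capture('side');save(c,'s3.png')
f=c['frame'][130:220,310:410,::-1];cv2.imwrite('pics/s3c.png',cv2.resize(f,None,fx=6,fy=6,interpolation=2))
print(proj(c,[.511,-.2715,.088]))
E
python3 to.py 0.574 0.089 0.17
```

```text
time_s: 5.72
tcp_pos: [0.5068, -0.2277, 0.0655]
ee_rot: [[-0.998, 0.06, -0.003], [0.06, 0.998, -0.0], [0.003, -0.001, -1.0]]
wrist_force: [0.3, -0.0, 0.2]
gripper_width: 0.007
time_s: 6.13
tcp_pos: [0.5098, -0.2292, 0.1857]
ee_rot: [[-0.998, 0.059, 0.007], [0.059, 0.998, -0.003], [-0.007, -0.003, -1.0]]
wrist_force: [0.7, -0.3, 0.1]
gripper_width: 0.002
[354.92043825 179.35165946]
t 6.1833 tcp [ 0.5082 -0.2286  0.1828] yaw y 86.5421728196032 z [ 0.0026 -0.0011 -1.    ] F [ 0.1268 -0.2171 -0.8477] w 0.006694372031637612 j [ -7.5  17.3 -12.7   0.1 -59.8 -86. ]
delta cm tool [-4.6442 32.1005  1.2573]
```

View pics/s3c.png

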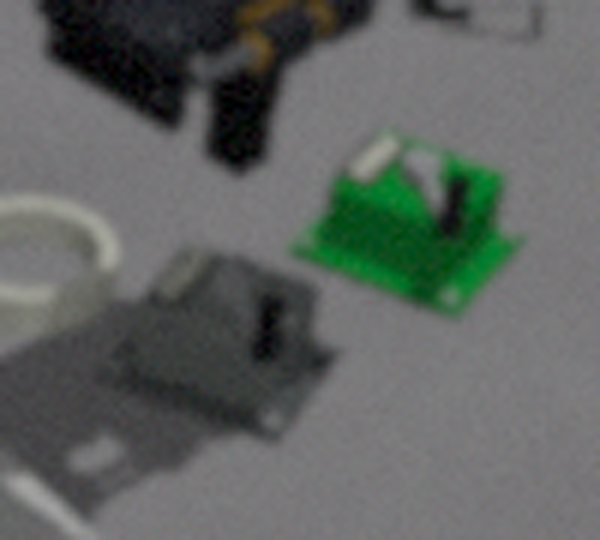

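The grey counter's knob is back at rest, at (355,180) as before. Next I'll travel to above the grip, opening the fingers, then turn -81°.

```bash
python3 -m jog '[[-0.5,3.2,0,0,0,0],[-0.5,4,0,0,0,0],[-0.6,4,0,0,0,0],[-0.6,4,0,0,0,0],[-0.6,4,0,0,0,0]]' 8.7
python3 -m jog '[[-0.6,4,0,0,0,0],[-0.6,4,0,0,0,0],[-0.6,3.9,0,0,0,0],[0,1,0,0,0,-6],[0,0,0,0,0,-7]]'
python3 -m jog '[[0,0,0,0,0,-7],[0,0,0,0,0,-7],[0,0,0,0,0,-7],[0,0,0,0,0,-7],[0,0,0,0,0,-7]]'
python3 -m jog '[[0,0,0,0,0,-7],[0,0,0,0,0,-7],[0,0,0,0,0,-7],[0,0,0,0,0,-7],[0,0,0,0,0,-5]]'
python3 -m jog '[[0,0,0,0,0,0],[0,0,0,0,0,0],[0,0,0,0,0,0],[0,0,0,0,0,0],[0,0,0,0,0,0]]'
python3 to.py 0.574 0.089 0.17
```

```text
time_s: 6.6
tcp_pos: [0.5459, -0.0371, 0.1786]
ee_rot: [[-0.998, 0.061, -0.005], [0.061, 0.998, -0.001], [0.005, -0.002, -1.0]]
wrist_force: [0.6, -0.6, 0.4]
gripper_width: 0.299
time_s: 7.02
tcp_pos: [0.5723, 0.0919, 0.178]
ee_rot: [[-0.985, -0.175, -0.005], [-0.175, 0.985, -0.002], [0.006, -0.001, -1.0]]
wrist_force: [-0.0, -0.4, 1.4]
gripper_width: 0.68
time_s: 7.43
tcp_pos: [0.5717, 0.0886, 0.1782]
ee_rot: [[-0.709, -0.706, -0.006], [-0.706, 0.709, -0.003], [0.006, 0.002, -1.0]]
wrist_force: [-0.2, -0.0, 0.4]
gripper_width: 0.983
time_s: 7.85
tcp_pos: [0.5718, 0.0885, 0.1782]
ee_rot: [[-0.211, -0.978, -0.006], [-0.978, 0.211, -0.003], [0.004, 0.005, -1.0]]
wrist_force: [0.1, 1.4, 0.2]
gripper_width: 1.003
time_s: 8.27
tcp_pos: [0.5732, 0.0897, 0.1804]
ee_rot: [[-0.216, -0.976, -0.001], [-0.976, 0.216, -0.0], [0.001, 0.001, -1.0]]
wrist_force: [0.3, 0.0, 0.1]
gripper_width: 0.999
t 8.2667 tcp [0.5732 0.0897 0.1804] yaw y 167.5196326874493 z [-0.0008 -0.0004 -1.    ] F [0.3397 0.0453 0.0793] w 0.9993520254374236 j [ 24.9  19.6  -9.6  -0.  -60.9 -37.4]
delta cm tool [ 0.0478 -0.0952  1.0441]
```

The tool is aligned: its x runs along the extension and its y across the grip. Going down to z ≈ 0.042.

```bash
python3 -m jog '[[0,-0.2,2,0,0,0],[0,0,3,0,0,0],[0,0,3,0,0,0],[0,0,2,0,0,0],[0,0,0,0,0,0]]'
python3 - <<'E'
from h import *
c=capture('side');save(c,'s4.png')
f=c['frame'][170:290,180:320,::-1];cv2.imwrite('pics/s4c.png',cv2.resize(f,None,fx=5,fy=5,interpolation=2))
E
python3 to.py
```

```text
time_s: 8.68
tcp_pos: [0.572, 0.0883, 0.0761]
ee_rot: [[-0.217, -0.976, -0.009], [-0.976, 0.217, -0.003], [0.005, 0.009, -1.0]]
wrist_force: [-1.2, -0.7, -0.2]
gripper_width: 0.998
t 8.7333 tcp [0.5739 0.0888 0.0788] yaw y 167.54975311510145 z [-0.005  -0.0022 -1.    ] F [ 1.2084 -0.505  -0.1186] w 0.998672747124748 j [ 24.8  26.  -16.2  -0.  -48.1 -37.2]
```

View pics/s4c.png

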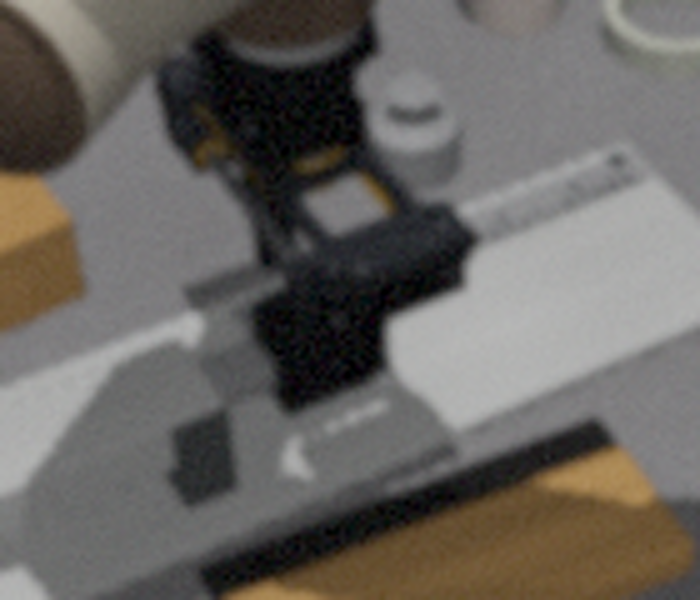

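The side view shows the open gripper astride the grip at about crop (330,340), with no contact. Going the rest of the way down, then closing.

```bash
python3 -m jog '[[0,0,1.2,0,0,0],[0,0,1.3,0,0,0],[0,0,1.2,0,0,0],[0,0,0,0,0,0],[0,0,0,0,0,0]]'
python3 -m jog '[[0,0,0,0,0,0],[0,0,0,0,0,0],[0,0,0,0,0,0],[0,0,0,0,0,0],[0,0,0,0,0,0]]' 3
python3 -m jog '[[0,0,0,0,0,0],[0,0,0,0,0,0],[0,0,0,0,0,0],[0,0,0,0,0,0],[0,0,0,0,0,0]]'
python3 to.py
```

```text
time_s: 9.15
tcp_pos: [0.5763, 0.0897, 0.0451]
ee_rot: [[-0.215, -0.977, 0.002], [-0.977, 0.215, 0.0], [-0.001, -0.002, -1.0]]
wrist_force: [-0.8, 0.2, 0.4]
gripper_width: 1.002
time_s: 9.57
tcp_pos: [0.5756, 0.0895, 0.0443]
ee_rot: [[-0.215, -0.977, 0.001], [-0.977, 0.215, 0.0], [-0.0, -0.001, -1.0]]
wrist_force: [-0.9, -0.2, 0.1]
gripper_width: 0.707
time_s: 9.98
tcp_pos: [0.5756, 0.0893, 0.0439]
ee_rot: [[-0.217, -0.976, 0.001], [-0.976, 0.217, 0.0], [-0.0, -0.001, -1.0]]
wrist_force: [-0.5, -0.9, 1.0]
gripper_width: 0.419
t 9.9833 tcp [0.5756 0.0893 0.0439] yaw y 167.49260317972914 z [ 0.0007  0.0003 -1.    ] F [-0.5107 -0.8681  0.9746] w 0.41870105512291356 j [ 24.7  28.6 -18.   -0.  -43.4 -37.3]
```

```bash
python3 -m jog '[[0,0,0,0,0,0],[0,0,0,0,0,0],[0,0,0,0,0,0],[0,0,0,0,0,0],[0,0,0,0,0,0]]' 2
python3 - <<'E'
from h import *
c=capture('side');save(c,'s5.png')
f=c['frame'][170:290,180:320,::-1];cv2.imwrite('pics/s5c.png',cv2.resize(f,None,fx=5,fy=5,interpolation=2))
c=capture('top');save(c,'t5.png')
E
```

```text
time_s: 10.4
tcp_pos: [0.5755, 0.0894, 0.0439]
ee_rot: [[-0.215, -0.977, 0.0], [-0.977, 0.215, 0.0], [-0.0, -0.0, -1.0]]
wrist_force: [-1.1, -2.1, 2.2]
gripper_width: 0.42
```

View pics/s5c.png

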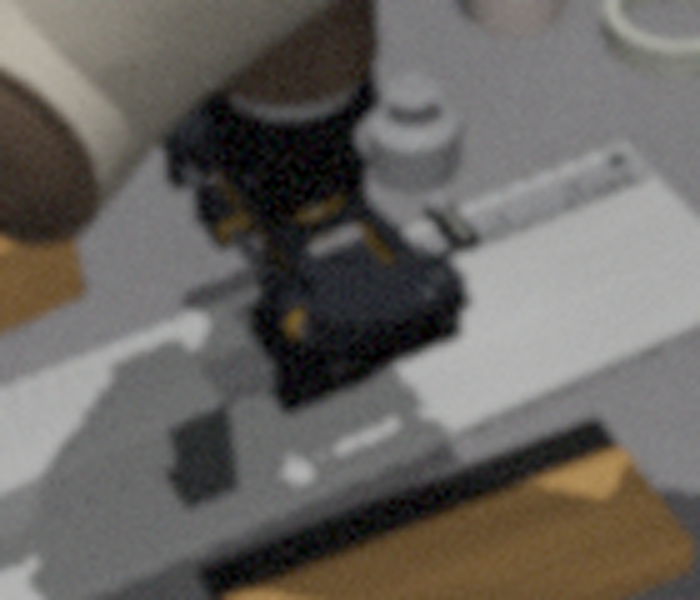

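View pics/t5.png

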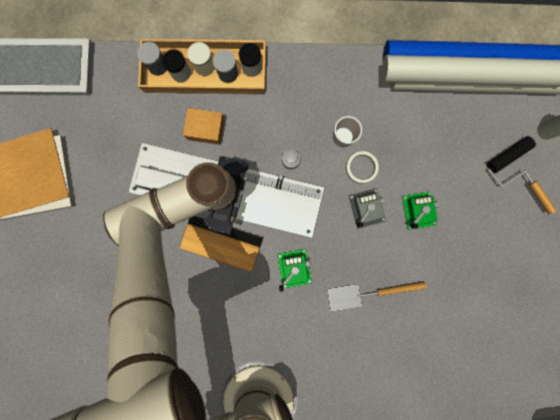

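The fingers have stopped on the squeezed grip at about 36.5 mm. Next I'll draw the arm out along tool +x, checking the force after the first part.

```bash
python3 -m jog '[[0.7,0,0,0,0,0],[0.8,0,0,0,0,0],[1,0,0,0,0,0],[1,0,0,0,0,0],[0,0,0,0,0,0]]'
python3 -m jog '[[1,0,0,0,0,0],[1,0,0,0,0,0],[0.5,0,0,0,0,0],[0,0,0,0,0,0],[0,0,0,0,0,0]]'
python3 - <<'E'
from h import *
s=sense();print((np.array(s['tcp_pos'])-[.5755,.0894,.0439])@np.array(s['ee_rot']))
c=capture('top');save(c,'t6.png')
f=c['frame'][130:240,190:335,::-1];cv2.imwrite('pics/t6c.png',cv2.resize(f,None,fx=5,fy=5,interpolation=2))
c=capture('side');f=c['frame'][170:280,200:345,::-1];cv2.imwrite('pics/s6c.png',cv2.resize(f,None,fx=5,fy=5,interpolation=2))
E
```

```text
time_s: 10.92
tcp_pos: [0.5675, 0.054, 0.0439]
ee_rot: [[-0.216, -0.976, 0.0], [-0.976, 0.216, 0.0], [-0.0, -0.0, -1.0]]
wrist_force: [-0.0, 2.9, 0.3]
gripper_width: 0.418
time_s: 11.33
tcp_pos: [0.5626, 0.0307, 0.0439]
ee_rot: [[-0.215, -0.977, 0.0], [-0.977, 0.215, 0.0], [-0.0, -0.0, -1.0]]
wrist_force: [-0.1, 3.4, 0.8]
gripper_width: 0.424
[ 6.00634181e-02 -6.71088598e-05 -5.73000953e-05]
```

View pics/t6c.png

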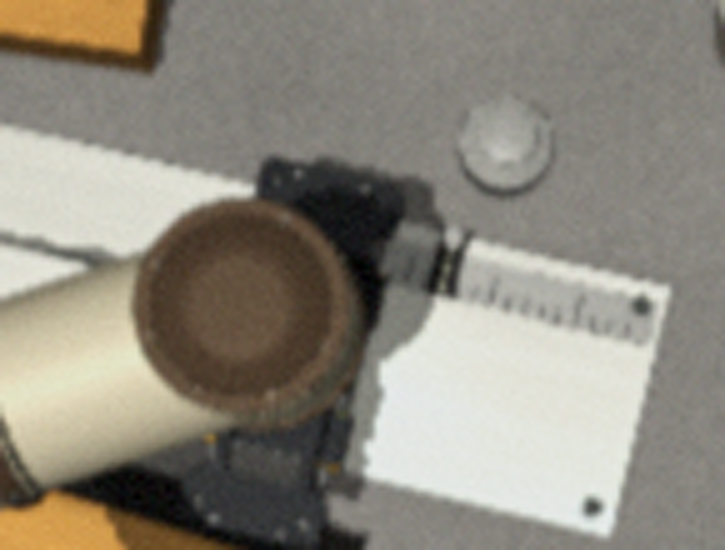

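View pics/s6c.png

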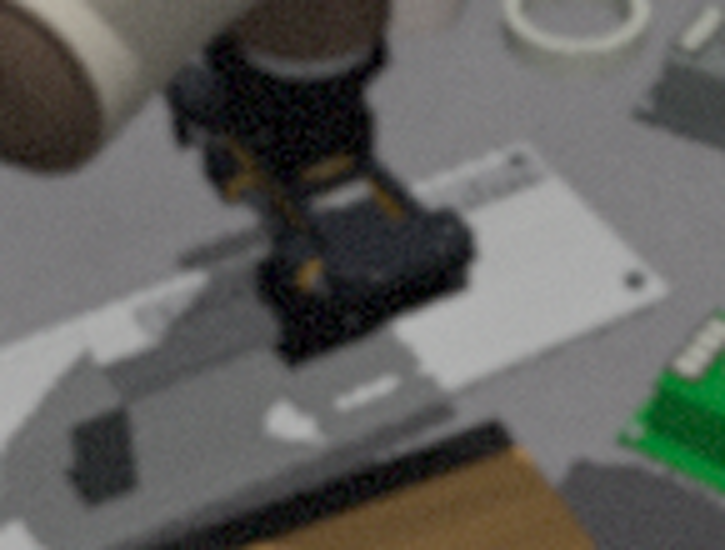

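The arm is out 60 mm with 3.4 N of spring pull, which agrees with the description. The gripper hides the blade, so I'll refine the needed distance from the first top picture with averaged brightness profiles along the scale.

```bash
python3 - <<'E'
from m import *
th=np.radians(-102.55)
u=np.array([np.cos(th),np.sin(th)]);v=np.array([-u[1],u[0]])
def prof(c,z,c0,us,vs):
    g=cv2.cvtColor(c['frame'],cv2.COLOR_RGB2GRAY).astype(np.float32);out=[]
    for b in vs:
        P=[proj(c,[*(c0+a*u+b*v),z]) for a in us]; P=np.array(P,np.float32)
        out.append(cv2.remap(g,P[None,:,0],P[None,:,1],cv2.INTER_LINEAR)[0])
    return np.array(out)
us=np.arange(-.02,.0201,.001)
M=np.array([.6237,-.0488]);B=np.array([.615,.046])
vs=np.arange(-.024,.0241,.004)
print('marker top; per v peak');p=prof(t,.022,M,us,vs)
for b,r in zip(vs,p): print(round(b*1e3),r[5:-5:1].astype(int))
print('blade');vs=np.arange(-.02,.032,.004);p=prof(t,.038,B,us,vs)
for b,r in zip(vs,p): print(round(b*1e3),r[::2].astype(int))
print(u,'axes',M@u,B@u)
E
```

```text
marker top; per v peak
-24 [223 222 223 224 225 225 225 225 224 224 224 225 225 226 225 225 224 224
 223 223 223 222 222 223 224 224 224 223 223 223 223]
-20 [220 221 221 222 222 221 221 218 215 213 212 212 212 213 213 214 215 214
 214 212 211 211 210 210 211 215 219 221 222 221 220]
-16 [191 191 190 186 184 181 173 167 158 147 137 131 137 140 145 147 146 146
 142 141 139 136 135 139 150 163 171 180 187 190 189]
-12 [170 169 161 153 144 133 120 108  88  69  52  61  71  82  95 106 112  97
  84  72  67  62  63  80  97 118 138 156 168 170 172]
-8 [173 169 163 156 147 138 128 106  82  59  61  65  70  86 102 116  99  82
  67  60  53  51  71  91 111 132 151 167 170 173 173]
-4 [172 173 173 165 157 148 126 101  76  65  56  49  69  89 106 103  98  91
  75  60  50  66  81  98 123 148 167 172 177 180 178]
0 [173 177 175 172 169 153 136 117  96  75  54  63  72  84  95 107 113  95
  76  62  64  67  76 104 132 155 163 171 177 178 179]
4 [176 177 177 178 169 158 147 124 101  77  73  71  70  85 101 114  99  85
  70  65  61  62  85 106 127 144 160 171 173 174 176]
8 [186 187 187 182 174 167 142 114 
[... 1152 characters left out ...]
 225 225]
4 [225 224 224 223 224 225 226 224 211 170 160 173 209 222 226 225 224 225
 226 227 226]
8 [218 218 219 220 217 219 221 222 207 182 156 174 201 216 221 224 225 220
 217 216 220]
12 [191 185 181 185 191 203 213 220 210 172 135 127 153 174 185 189 189 189
 183 182 185]
16 [161 148 136 156 172 187 208 216 207 163 125 110 140 158 165 158 144 146
 164 161 153]
20 [167 155 155 167 175 184 196 205 188 157 120 123 142 164 165 158 145 156
 166 170 158]
24 [169 168 169 170 171 174 175 175 166 156 148 155 163 170 172 169 167 170
 171 167 158]
28 [167 167 168 167 169 171 172 171 168 169 169 169 171 170 170 170 169 170
 172 168 157]
[-0.2173 -0.9761] axes -0.087890705337375 -0.17853518968490975
```

```bash
python3 - <<'E'
from m import *
th=np.radians(-102.55)
u=np.array([np.cos(th),np.sin(th)]);v=np.array([-u[1],u[0]])
g=cv2.cvtColor(t['frame'],cv2.COLOR_RGB2GRAY).astype(np.float32)
def prof(z,c0,us,vs):
    out=[]
    for b in vs:
        P=np.array([proj(t,[*(c0+a*u+b*v),z]) for a in us],np.float32)
        out.append(cv2.remap(g,P[None,:,0],P[None,:,1],cv2.INTER_CUBIC)[0])
    return np.mean(out,0)
G=np.array([.5743,.089]);us=np.arange(-.045,.0451,.001)
p=prof(.085,G,us,np.arange(-.012,.0121,.002));print('grip u0',G@u)
print([(int(round(a*1e3)),int(x)) for a,x in zip(us,p) if abs(abs(a)-.027)<.012])
q=prof(.085,G,np.arange(-.02,.0201,.002),[0]);w=[]
vs=np.arange(-.035,.0351,.001)
print('across',[(int(round(b*1e3)),int(prof(.085,G,np.arange(-.02,.02,.004),[b]).mean())) for b in vs[::2]])
B=np.array([.615,.046]);us=np.arange(-.016,.0161,.0005)
for vs in (np.arange(-.008,.0081,.002),np.arange(.012,.0201,.002)):
    p=prof(.038,B,us,vs);d=np.gradient(p);i=np.argmin(d);W=np.clip(-d,0,None);sl=slice(i-6,i+7)
    print('blade edge',us[i],(us[sl]*W[sl]).sum()/W[sl].sum(),'min at',us[np.argmin(p)])
M=np.array([.6237,-.0488]);us=np.arange(-.016,.0161,.0005)
p=prof(.022,M,us,np.arange(-.012,.0125,.002));d=np.gradient(p)
a=us[np.argmin(d)];b=us[np.argmax(d)];k=(abs(us)<.005);print('marker peak',us[k][np.argmax(p[k])],'clip edges',a,b,(a+b)/2)
E
```

```text
grip u0 -0.21166401572813245
[(-39, 172), (-38, 170), (-37, 168), (-36, 168), (-35, 168), (-34, 169), (-33, 170), (-32, 168), (-31, 163), (-30, 150), (-29, 127), (-28, 97), (-27, 70), (-26, 47), (-25, 33), (-24, 26), (-23, 24), (-22, 26), (-21, 27), (-20, 27), (-19, 28), (-18, 28), (-17, 28), (-16, 28), (15, 30), (16, 31), (17, 31), (18, 31), (19, 29), (20, 27), (21, 24), (22, 25), (23, 35), (24, 58), (25, 91), (26, 131), (27, 169), (28, 198), (29, 212), (30, 207), (31, 185), (32, 152), (33, 117), (34, 90), (35, 76), (36, 76), (37, 87), (38, 104)]
across [(-35, 227), (-33, 226), (-31, 225), (-29, 224), (-27, 225), (-25, 225), (-23, 224), (-21, 210), (-19, 164), (-17, 93), (-15, 39), (-13, 24), (-11, 30), (-9, 32), (-7, 32), (-5, 32), (-3, 31), (-1, 31), (1, 30), (3, 29), (5, 29), (7, 28), (9, 27), (11, 25), (13, 23), (15, 29), (17, 53), (19, 87), (21, 115), (23, 127), (25, 134), (27, 143), (29, 157), (31, 170), (33, 189), (35, 209)]
blade edge -0.0024999999999999883 -0.0028959391018229105 min at 1.3877787807814457e-17
blade edge -0.0014999999999999875 -0.001927074880420844 min at 0.0015000000000000152
marker peak 1.3877787807814457e-17 clip edges -0.007499999999999993 0.008000000000000021 0.0002500000000000141
```

Estimates of the draw agree:

| Source | Blade edge along u (m) |
|---|---|
| Direct edge profile | -0.1804 to -0.1810 |
| Grip rear edge + 60 mm | -0.180 |
| Marker line | -0.0877 |

That makes the draw about 92.5 mm, and 60.1 mm is done, so 3.25 cm remain.

```bash
python3 -m jog '[[0.8,0,0,0,0,0],[1,0,0,0,0,0],[0.8,0,0,0,0,0],[0.45,0,0,0,0,0],[0.2,0,0,0,0,0]]'
python3 -m jog '[[0,0,0,0,0,0],[0,0,0,0,0,0],[0,0,0,0,0,0],[0,0,0,0,0,0],[0,0,0,0,0,0]]'
python3 - <<'E'
from h import *
s=sense();print((np.array(s['tcp_pos'])-[.5755,.0894,.0439])@np.array(s['ee_rot']))
c=capture('top');save(c,'t7.png')
f=c['frame'][130:240,210:335,::-1];cv2.imwrite('pics/t7c.png',cv2.resize(f,None,fx=5.5,fy=5.5,interpolation=2))
c=capture('side');save(c,'s7.png');f=c['frame'][165:275,220:365,::-1];cv2.imwrite('pics/s7c.png',cv2.resize(f,None,fx=5,fy=5,interpolation=2))
E
```

```text
time_s: 11.85
tcp_pos: [0.5556, -0.001, 0.0439]
ee_rot: [[-0.215, -0.977, 0.001], [-0.977, 0.215, 0.0], [-0.0, -0.0, -1.0]]
wrist_force: [0.0, 5.0, 0.5]
gripper_width: 0.424
time_s: 12.27
tcp_pos: [0.5557, -0.0007, 0.0439]
ee_rot: [[-0.215, -0.977, 0.0], [-0.977, 0.215, 0.0], [-0.0, -0.0, -1.0]]
wrist_force: [0.1, 4.0, 1.6]
gripper_width: 0.42
[ 9.22332468e-02  3.65704504e-05 -1.96251121e-05]
```

View pics/t7c.png

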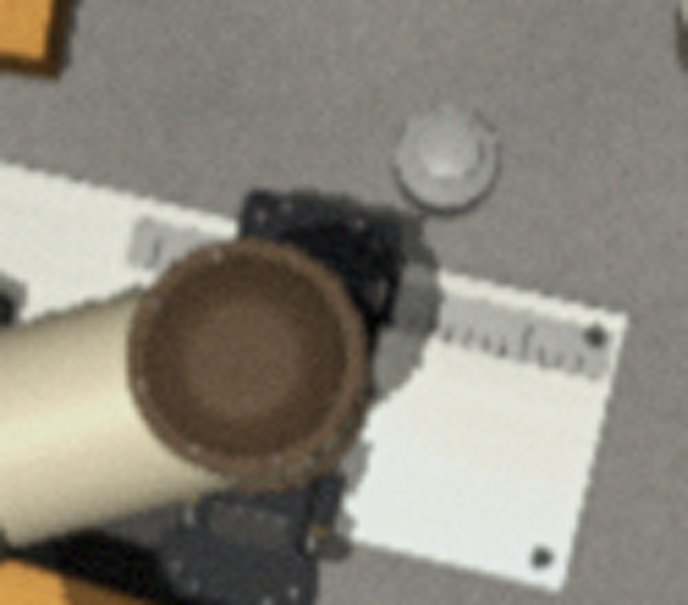

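View pics/s7c.png

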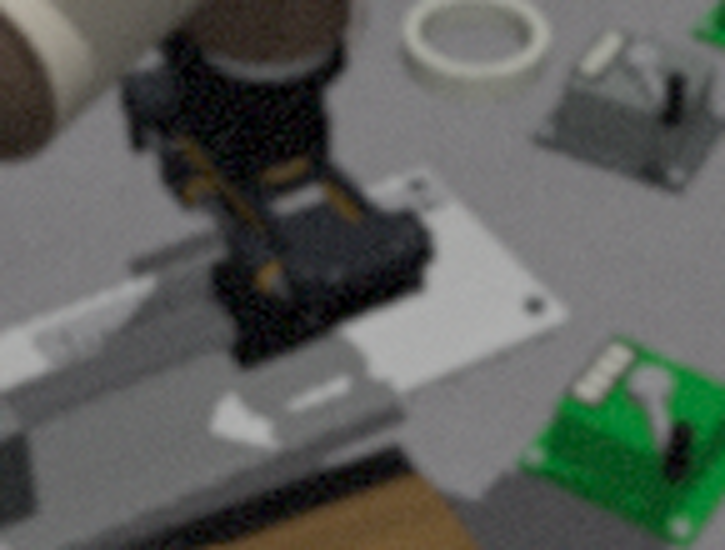

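The top view shows the gripper just covering the clip and blade, with a bright sliver near crop (380,285). I'll zoom in there with contrast, marking where the blade edge and the marker line should fall.

```bash
python3 - <<'E'
from h import *
f=cv2.imread('pics/t7.png');c=capture('top')
M=np.array([.6237,-.0488])
u=np.array([-.2173,-.9761]);v=np.array([.9761,-.2173])
for b in(-.02,0,.02): print(b,proj(c,[*(M+b*v),.022]),proj(c,[*(M+b*v),.038]))
a=f[165:200,262:302].astype(float); a=np.clip(a*2.0,0,255).astype(np.uint8)
a=cv2.resize(a,None,fx=15,fy=15,interpolation=2)
cv2.imwrite('pics/t7z.png',a)
E
```

```text
-0.02 [277.04794427 189.96137454] [277.0433149  189.39242669]
0 [278.69373134 183.21657821] [278.71252714 182.5521996 ]
0.02 [280.33645331 176.48464003] [280.37858071 175.72523182]
```

View pics/t7z.png

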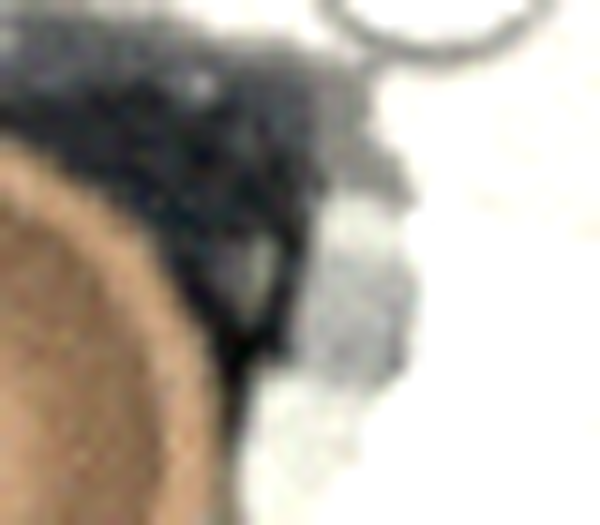

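Through the gap at about px (279.5,183.5) there is a light streak at the expected marker-line position (278.7,183.2), with the shaded blade just behind it. This agrees within a pixel (about 3 mm). In the side view the counter's lever is at rest, and the force and opening are steady. Handing in.

```bash
python3 to.py; python3 -c "
from station import finish_job; print(finish_job())"
```

```text
t 12.4167 tcp [ 0.5557 -0.0007  0.0439] yaw y 167.58759236784877 z [ 0.0004  0.0001 -1.    ] F [1.1499 4.6042 2.4044] w 0.4227824515684168 j [ 16.6  26.5 -21.9  -0.  -41.5 -29.1]
the job is handed in; nothing more can be done
None
```

I logged the shirt on the grey counter, drew the gauge arm out to the marker clip's line, and handed in at 12.4 s, still holding the squeezed grip. No verdict was reported.

- **Counter:** I pushed the knob until it stopped moving and the force rose from about 3 to 22 N. After I backed off, the side picture showed the lever back at rest.
- **Gauge:** The fingers closed on the grip and stopped at about 36.5 mm. That is slightly under the 38 mm given for the squeezed grip, so I took the button as fully in. I drew the arm out 92.2 mm against a measured target of about 92.5 mm. The spring pull rose from about 3 to 4.6 N, as expected if the grip was moving with the fingers.
- **Less certain:** The gripper almost wholly hid the blade and clip at the end. The final alignment therefore rests on the distance measured in the first picture plus the arm's travel. My first rough estimate was 90.6 mm; the refined ones gave about 92 to 93 mm. A glimpse through the gripper agreed with the expected line position only to about one pixel (3 mm).
- **Other things:** The wrist never met an unexpected force. The last pictures show the weight, tape roll and squeegee in their places; I did not measure them or the clip again.

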